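Lock a rock core in its over-centre clamp with an extension bar

TASK

Take the square-tube extension bar from the rubber mat, slide it over the clamp lever's rod until it meets the collar, and, keeping hold of the bar, swing the lever past its dead point and on until it bears firmly, but without forcing it, against its stop pin. Then pull the bar off, leaving the lever home, and lay the bar down gently in the middle of the mat; do not push on the clamp with the gripper and leave the other things where they are.

Things in the scene. Friction and masses are not known exactly. Their poses are not given: they have to be found in the camera images.
- fixture: Core clamp bolted to the table: dark steel base plate 120 x 250 x 12 mm with an upright grey rock core (54 mm across, 110 mm long) in a vee block at one end and the lever's pivot at the other. Origin on the vertical pivot axis, at table height; the core stands along its -y axis, z up. Fixed.
- lever (a joint): Clamp lever's angle, rad, about the vertical pivot, counter-clockwise from above. 0 = open: the lever points 0.97 rad from the fixture's x towards its y. Resistance rises to about 1.9 N m midway and is lost at the dead point, 0.60. Let go before, it springs back; just past, a stiff pivot (0.6 N m friction) may hold it short of the stop, which stands at 0.70 to 0.85, set anew each time.
- stub: The lever's outer end: a level round steel rod, 17 mm thick with a round tip, sticking out 40 mm from a collar 30 mm across. Origin on the rod's axis at the collar's outer face, 50 mm from the pivot axis and 75 mm above the table; x points outwards along the rod, z up. Turns with the lever.
- rod_tip (a point): Tip of that rod, on its axis, 40 mm out from the collar.
- stop: Stop pin of the clamp: upright steel pin 12 mm thick, 88 mm high, at x = 36, y = 17 mm in its axes; origin on the pivot axis at table height, x = heading of the lever bearing on it. Fixed in a run. About 1.3 N m on the lever against it (9 N square to the bar at its middle, the hand not twisting the bar back) seats it well; 2.5 N m (17 N) is too much.
- bar: Extension bar, loose, on the mat: straight steel square tube, 28 mm wide and high outside, 22 mm inside, 200 mm long, 0.24 to 0.39 kg, one end open, the other closed by a black plastic cap 30 mm long. Origin at the middle of its underside, balance point within a few mm of the middle; x points to the open end, z up.
- bar_mouth (a point): Centre of the bar's open end: 100 mm from its middle, 14 mm above its underside.
- mat: Black rubber mat, fixed, 260 x 130 x 4 mm, flat on the table left of the clamp. Origin at the middle of its underside, x along its length.
- core_a: Bystander: loose grey rock core standing upright, 54 mm across, 100 mm high. Origin under its centre.
- core_b: Bystander: loose grey rock core standing upright, 54 mm across, 75 mm high. Origin under its centre.
- bottle: Bystander: standing bottle, 62 mm across, 170 mm high. Origin under its centre.
- hammer: Bystander: hammer lying on the table.
- wrench: Bystander: wrench lying flat on the table.
- cup: Bystander: steel cup, 76 mm across, 85 mm high. Origin under its centre.
- handknob: Bystander: black plastic hand knob, 48 mm across, 30 mm high, on the table between clamp and mat. Origin under its centre.
There are look-alikes about, which are no part of the job. Of the things like the bar, leave any that is pink; of the rest the larger one is meant.

How it is judged:
By the outcome, as a careful person would: the job done as asked, in the order asked, and still so for the second after the job is handed in, with the robot touching nothing.
It also fails if it takes over 72 s, if anything falls off the work surface, if the arm or the gripper's body presses on something with over 40 N, if the wrist force passes 120 N, or if a joint passes its speed limit or range.

ROBOT

A 7-joint arm with a two-finger parallel gripper is mounted at the origin on the work surface. World frame = base frame: x ahead of the robot, y to its left, z up, the work surface at z = 0. Lengths are in m, angles in rad, forces in N, time in s.
With the tool pointing down it reaches from about 0.35 to 0.775 m from the base axis. Payload 3.1 kg.
Tool frame: the origin (TCP) lies at the very end of the fingers, on their centre line; the grasp point (between the pads) lies 19 mm behind it (ctrl.grasp_offset is the z of the grasp point in the tool frame, in m); z points along the fingers, y is the line along which they close (so a half turn about z gives the same grasp; the last joint's range is limited). The gripper opens to 85 mm and grips with 20 to 120 N. Pads are 22 mm wide; open, the fingers measure 114 mm over their backs; the gripper's body (76 mm by 85 mm) begins 54 mm behind the grasp point. The pads swing forward as they close: fully open they stand 13 mm farther back than shut.
Start: joints at [1.096, 0.311, 0.014, 1.512, -0.004, 1.319, -0.027], TCP at [0.231, -0.499, 0.231] pointing down, gripper open.
Joint ranges: [-2.7, 2.7], [-0.3, 1.91], [-1.27, 1.3], [0.12, 2.57], [-1.44, 4.58], [0.2, 2.03], [-3.05, 3.05]. Speed limits (rad/s): [2.79, 2.79, 3.14, 3.14, 3.14, 3.14, 3.14].

INTERFACE

Orientations are given as a rotation vector (axis times angle).
In Python, from station import observe, eyes, job, ctrl gives the robot as it stands.
- The arm moves only by the tool send_rows, never from a script. Its argument "steps" is a list that holds one entry, the list of rows, each a list of 6 numbers: the shift along the tool's x, y, z scaled (see below), then the turn, a rotation vector about the tool's x, y, z scaled (see below). In form: [[[dx, dy, dz, ax, ay, az], ...]]. A call has 1 to 10 rows; each row shifts and turns the commanded pose from where the row before left it, along the tool's axes as they then stand; what a row does not reach is not made up. The controller multiplies each number of a shift by 0.06 m and each number of a turn by 6 degrees. A row lasts 1/8 s, in which the tool goes at most 62.5 mm and 10.7 degrees, less where a joint would pass 70% of its speed; a pose out of reach is approached as far as the arm can. A call with a number of a shift or a turn outside -1 to 1 is refused whole. A call with a gripper value outside its range is refused whole. "gripper" is the opening, from -1 (shut) to 1 (fully open), so that 0 is half open, set as the call begins (left out, the last holds). The fingers move at their own pace and stop on an object; "grip_force" is the grip in N (left out, the last holds). Time passes only in rows, so rows that do not move let the fingers close. It gives the time, the measured TCP pose, the force, the opening and the grip force at its end, in the units of the state.
- observe(): the state, without advancing time (a new reading comes with each control period).
- eyes.get_image(name): name is "scene" or "top" or "wrist"; returns the picture (420x560x3 uint8, red, green, blue); there is no depth.
- eyes.camera_model(name): a dict with "fx", "fy", "cx", "cy" (pixels), "pose" (4x4, takes a point from camera to world coordinates). Camera axes: x right, y down, z forward; pixel columns grow to the right and rows downward; lengths in m; the calibration is good to about 2 mm. A picture is of the moment at which its call begins: read the wrist's pose just before it. camera_model takes no time and is no camera call; for the wrist camera it gives the pose at the moment of the call.
- job.job_done(): hands the job in; it is judged then, once.
The state is a dict: "time": time; "q": joint angles; "qvel": joint speeds; "joint_efforts": joint torques, N m; "position": TCP position; "tool_rot": TCP orientation; "wrist_force": force on the tool from outside, world axes, zero at the start; "ft_torque": the same for the moment, N m; "gripper_width": finger opening in m; "gripper_force": force on a finger pad.
Only numpy, scipy, OpenCV 4.12 (cv2) and the standard library are available. Lean on these libraries where they do the work, as an engineer would, in place of code of your own. Each camera call takes 0.05 s, during which the arm holds its last target. There are 200 camera calls.

## Working session

There is one attempt and no reset: what is moved stays moved. The work goes in short steps, Python scripts to look and compute and a tool call to move; the robot and the scene stay as the last step left them, time stands still between calls to the robot, and variables do not carry over. Pictures are saved under pics/ and viewed, at most 10 in all, crops included, and the job is handed in when it is done.

Besides the shell and the picture viewer there is one more tool, called after "Request:" as a command line: name --argument value ..., lists and objects as JSON in quotes. send_rows: Moves the arm, as the interface text tells. Shifts and turns lie within -1 to 1; 1 stands for 0.06 m of shift or 6 degrees of turn. Its arguments: {"type":"object","properties":{"steps":{"type":"array","items":{"type":"array","items":{"type":"array","items":{"type":"number","minimum":-1,"maximum":1}}}},"gripper":{"type":"number"},"grip_force":{"type":"number"}},"required":["steps"]}

```bash
ls; mkdir -p pics; cat > h.py <<'E'
import numpy as np, cv2
from scipy.spatial.transform import Rotation as R
from station import observe, eyes, job, ctrl
def ray(name,u,v,m=None):
    m=m or eyes.camera_model(name); P=np.array(m["pose"])
    d=P[:3,:3]@np.array([(u-m["cx"])/m["fx"],(v-m["cy"])/m["fy"],1]); return P[:3,3],d
def onz(name,u,v,z,m=None):
    o,d=ray(name,u,v,m); return o+d*(z-o[2])/d[2]
def proj(name,p,m=None):
    m=m or eyes.camera_model(name); P=np.array(m["pose"]); c=P[:3,:3].T@(np.array(p)-P[:3,3])
    return np.array([m["fx"]*c[0]/c[2]+m["cx"],m["fy"]*c[1]/c[2]+m["cy"]])
def save(name,fn,crop=None,k=1):
    im=eyes.get_image(name)[:,:,::-1]
    if crop: x0,y0,x1,y1=crop; im=im[y0:y1,x0:x1]
    cv2.imwrite(fn,cv2.resize(im,None,fx=k,fy=k,interpolation=cv2.INTER_CUBIC))
E
python3 - <<'E'
from h import *
s=observe();print(s)
print(ctrl.grasp_offset)
a=eyes.get_image("top")[:,:,::-1];b=eyes.get_image("scene")[:,:,::-1]
cv2.imwrite("pics/top0.png",a);cv2.imwrite("pics/scene0.png",b)
for n in("top","scene"): print(eyes.camera_model(n))
E
```

```text
pics
{'time': 0.0, 'q': array([ 1.09627806,  0.31174386,  0.0139813 ,  1.51306431, -0.0044075 ,
        1.31923347, -0.027221  ]), 'qvel': array([ 0.00109857,  0.00069532, -0.0006134 ,  0.00153981, -0.00062165,
        0.00034104, -0.0009252 ]), 'joint_efforts': array([ 4.09966824e-04, -3.79917955e+01,  1.45970802e-01, -2.30589312e+01,
        1.20570158e-02,  1.34409702e-02, -8.18056577e-06]), 'position': array([ 0.23039173, -0.4985973 ,  0.23020817]), 'tool_rot': array([-3.06600591e+00, -6.74170485e-01,  9.49347036e-04]), 'wrist_force': array([-0.0009651 , -0.95389521,  0.46900688]), 'ft_torque': array([ 0.01016827, -0.01579487, -0.01762598]), 'gripper_force': 0.0, 'gripper_width': 0.08577478442163405}
-0.0187
{'fx': 402.17550036869176, 'fy': 402.17550036869176, 'cx': 279.89381715597887, 'cy': 211.44261045389763, 'pose': array([[ 0.09795763, -0.96888052,  0.227321  ,  0.307511  ],
       [-0.99516772, -0.09381743,  0.02897397,  0.01570817],
       [-0.00674564, -0.22906074, -0.97338876,  1.15277735],
       [ 0.        ,  0.        ,  0.        ,  1.        ]])}
{'fx': 419.9275108474876, 'fy': 419.9275108474876, 'cx': 281.0635222248908, 'cy': 209.34252159879176, 'pose': array([[ 0.47988211,  0.59885928, -0.64115577,  1.38938232],
       [ 0.8771812 , -0.31391318,  0.36333409, -0.4399208 ],
       [ 0.01631874, -0.73676732, -0.67594942,  0.97012157],
       [ 0.        ,  0.        ,  0.        ,  1.        ]])}
```

View pics/top0.png

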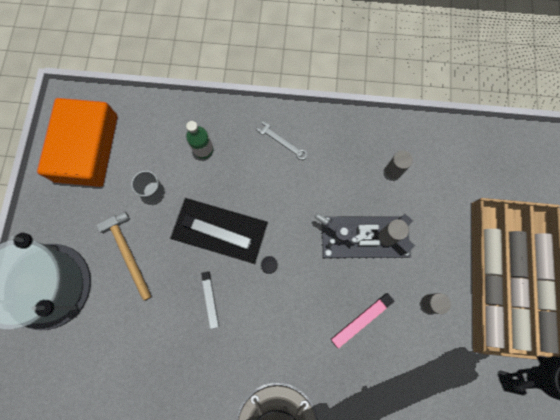

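View pics/scene0.png

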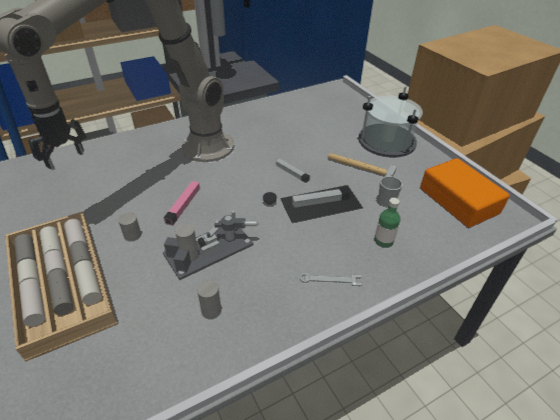

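The top view shows three bar-like things: the bar on the mat (221,233), a smaller grey one off the mat (210,300), and the pink one (363,320). I choose the one on the mat and check it in a close crop, together with the clamp lever.

```bash
python3 - <<'E'
import cv2,numpy as np
a=cv2.imread("pics/top0.png");b=cv2.imread("pics/scene0.png")
f=lambda im,x0,y0,w,h,k:cv2.resize(im[y0:y0+h,x0:x0+w],None,fx=k,fy=k,interpolation=cv2.INTER_CUBIC)
g=lambda im:np.clip((im/255.)**0.6*255,0,255).astype('uint8')
top=np.hstack([f(a,165,190,110,80,3.6)[:288],f(a,310,200,110,80,3.6)[:288]])
bot=np.hstack([f(b,275,150,110,80,3.6),f(b,160,190,110,80,3.6)])
cv2.imwrite("pics/c1.png",g(np.vstack([top,bot])))
E
```

```text
(no output)
```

View pics/c1.png

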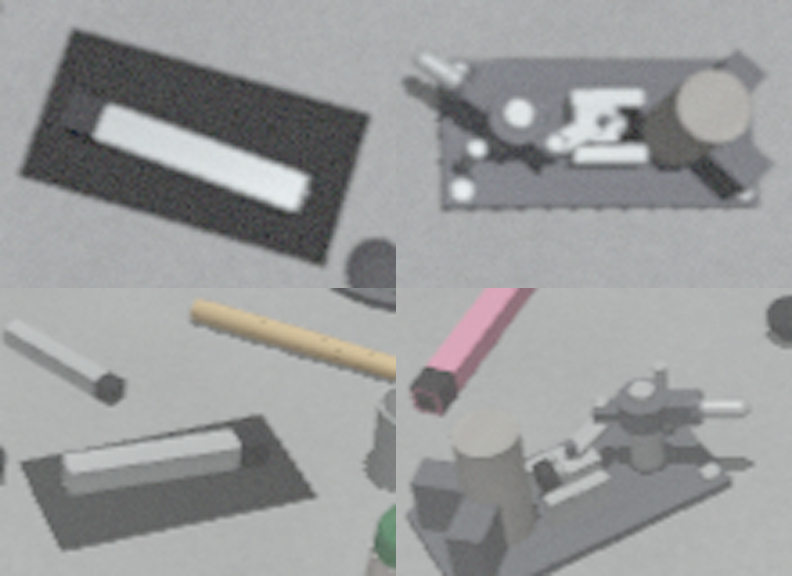

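Bar on the mat is right: cap at crop (80,110), mouth at crop (305,190), pointing towards the clamp. Rod tip at about top (317,217), pin top at about top (333,241).

```bash
python3 - <<'E'
from h import *
T=lambda x,y:(165+x/3.6-.36,190+y/3.6-.36); T2=lambda x,y:(310+(x-396)/3.6-.36,200+y/3.6-.36)
S=lambda x,y:(275+x/3.6-.36,150+(y-288)/3.6-.36); S2=lambda x,y:(160+(x-396)/3.6-.36,190+(y-288)/3.6-.36)
def tri(p,q):
    A=np.zeros((3,3));b=np.zeros(3);L=[]
    for n,u in(("top",p),("scene",q)):
        o,d=ray(n,*u);d=d/np.linalg.norm(d);M=np.eye(3)-np.outer(d,d);A+=M;b+=M@o
    x=np.linalg.solve(A,b);return x.round(4),(proj("top",x)-p).round(1),(proj("scene",x)-q).round(1)
mt=[onz("top",*T(*c),.004) for c in[(73,30),(370,115),(325,265),(22,175)]]
ms=[onz("scene",*S(*c),.004) for c in[(22,463),(262,415),(317,495),(65,550)]]
for m in(mt,ms):
    m=np.array(m);print("mat",m.round(4).tolist(),m.mean(0).round(4),[np.linalg.norm(m[i]-m[(i+1)%4]).round(3) for i in range(4)])
    e=m[1]-m[0]+m[2]-m[3]; print(np.degrees(np.arctan2(e[1],e[0])))
# bar top face z=.032, steel corners
b=np.array([onz("top",*T(*c),.032) for c in[(107,104),(308,182),(298,212),(94,137)]]);print("bar top",b.round(4).tolist())
mouth=(b[1]+b[2])/2;far=(b[0]+b[3])/2;e=mouth-far;print(np.linalg.norm(e),"head",np.degrees(np.arctan2(e[1],e[0])),mouth, "mid",mouth-.1*e/np.linalg.norm(e))
b=np.array([onz("scene",*S(*c),.032) for c in[(64,455),(68,472),(240,446),(235,430)]])
mouth=(b[1]+b[0])/2;far=(b[2]+b[3])/2;e=mouth-far;print(np.linalg.norm(e),"head",np.degrees(np.arctan2(e[1],e[0])),mouth, "mid",mouth-.1*e/np.linalg.norm(e))
print("rodtip",tri(T2(418,59),S2(748,407)),onz("top",*T2(420,60),.075),onz("scene",*S2(747,408),.075))
print("collar",tri(T2(458,78),S2(702,408)))
print("pivot top",tri(T2(518,112),S2(642,386)))
print("pin",tri(T2(478,148),S2(660,368)),onz("top",*T2(478,148),.088),onz("scene",*S2(660,370),.088))
print("plate",[onz("top",*T2(*c),.012).round(4).tolist() for c in[(442,60),(442,208),(755,206)]])
E
```

```text
mat [[0.5895, 0.334, 0.004], [0.542, 0.0832, 0.004], [0.418, 0.1059, 0.004], [0.466, 0.3565, 0.004]] [0.5039 0.2199 0.004 ] [np.float64(0.255), np.float64(0.126), np.float64(0.255), np.float64(0.126)]
-100.77485263874965
mat [[0.422, 0.106, 0.004], [0.4698, 0.3572, 0.004], [0.5935, 0.3335, 0.004], [0.5467, 0.0828, 0.004]] [0.508  0.2199 0.004 ] [np.float64(0.256), np.float64(0.126), np.float64(0.255), np.float64(0.127)]
79.32529554364554
bar top [[0.525, 0.2901, 0.032], [0.4784, 0.1242, 0.032], [0.4542, 0.1292, 0.032], [0.4977, 0.2964, 0.032]]
0.1725589826648843 head -105.13864050253459 [0.46627519 0.12671401 0.032     ] mid [0.49239074 0.22324368 0.032     ]
0.17158563868644386 head -104.97855775643687 [0.4699223  0.12675035 0.032     ] mid [0.49576805 0.22335261 0.032     ]
rodtip (array([ 0.5568, -0.0509,  0.0722]), array([-0.2, -0.1]), array([-0.2,  0. ])) [ 0.55519565 -0.0529933   0.075     ] [ 0.56034609 -0.05268195  0.075     ]
collar (array([ 0.5433, -0.0845,  0.0749]), array([0.6, 0.3]), array([ 0.6, -0. ]))
pivot top (array([ 0.5174, -0.1275,  0.0976]), array([0.3, 0.2]), array([ 0.3, -0. ]))
pin (array([ 0.4902, -0.1008,  0.0842]), array([0.1, 0. ]), array([ 0.1, -0. ])) [ 0.4896444  -0.10015546  0.088     ] [ 0.49626993 -0.10347643  0.088     ]
plate [[0.5714, -0.0747, 0.012], [0.4523, -0.0835, 0.012], [0.4777, -0.3283, 0.012]]
```

```bash
cat >> h.py <<'E'
def down(h): # tool z down, tool x heading h deg
    h=np.radians(h);x=[np.cos(h),np.sin(h),0];z=[0,0,-1];return R.from_matrix(np.column_stack([x,np.cross(z,x),z]))
def plan(p,h,n,p0=None,r0=None):
    s=observe();p0=s["position"] if p0 is None else np.array(p0);r0=R.from_rotvec(s["tool_rot"]) if r0 is None else r0
    r1=down(h);w=(r1*r0.inv()).as_rotvec();d=(np.array(p)-p0)/n;rows=[]
    for i in range(n):
        r=R.from_rotvec(w*i/n)*r0
        rows.append(np.r_[r.inv().apply(d)/.06,np.degrees(r.inv().apply(w/n))/6].round(2)+0.)
    return [a.tolist() for a in rows]
def hd():
    s=observe();m=R.from_rotvec(s["tool_rot"]).as_matrix();print("t",s["time"].__round__(2),"p",s["position"].round(4),"head",np.degrees(np.arctan2(m[1,0],m[0,0])).round(2),"z",m[:,2].round(3),"F",s["wrist_force"].round(1),"T",s["ft_torque"].round(2),"w",round(s["gripper_width"],4),"gf",s["gripper_force"],"q",s["q"].round(2))
E
python3 - <<'E'
from h import *
hd();m=eyes.camera_model("wrist")["pose"];s=observe();r=R.from_rotvec(s["tool_rot"])
print("cam in tool",r.inv().apply(m[:3,3]-s["position"]),r.inv().apply(m[:3,2]))
for a in plan([.494,.2235,.16],75,16):print(a)
E
```

```text
t 0.1 p [ 0.2304 -0.4987  0.2303] head 24.8 z [-0.001  0.002 -1.   ] F [ 0.2 -0.3 -0. ] T [ 0.01 -0.03 -0.09] w 0.0852 gf 0.0 q [ 1.1   0.31  0.01  1.51 -0.    1.32 -0.03]
cam in tool [ 0.06828384  0.0004678  -0.14175276] [-2.69702151e-01  6.28837808e-04  9.62943588e-01]
[0.56, -0.57, 0.07, 0.0, 0.0, -0.52]
[0.6, -0.54, 0.07, 0.0, 0.0, -0.52]
[0.62, -0.5, 0.07, 0.0, 0.0, -0.52]
[0.65, -0.47, 0.07, 0.0, 0.0, -0.52]
[0.67, -0.43, 0.07, 0.0, 0.0, -0.52]
[0.7, -0.39, 0.07, 0.0, 0.0, -0.52]
[0.72, -0.36, 0.07, 0.0, 0.0, -0.52]
[0.74, -0.32, 0.07, 0.0, 0.0, -0.52]
[0.75, -0.27, 0.07, 0.0, 0.0, -0.52]
[0.77, -0.23, 0.07, 0.0, 0.0, -0.52]
[0.78, -0.19, 0.07, 0.0, 0.0, -0.52]
[0.79, -0.15, 0.07, 0.0, 0.0, -0.52]
[0.79, -0.1, 0.07, 0.0, 0.0, -0.52]
[0.8, -0.06, 0.07, 0.0, 0.0, -0.52]
[0.8, -0.02, 0.07, 0.0, 0.0, -0.52]
[0.8, 0.03, 0.07, 0.0, 0.0, -0.52]
```

Request:
send_rows --steps '[[[0.56, -0.57, 0, 0, 0, -0.52], [0.6, -0.54, 0, 0, 0, -0.52], [0.62, -0.5, 0, 0, 0, -0.52], [0.65, -0.47, 0, 0, 0, -0.52], [0.67, -0.43, 0, 0, 0, -0.52], [0.7, -0.39, 0, 0, 0, -0.52], [0.72, -0.36, 0, 0, 0, -0.52], [0.74, -0.32, 0, 0, 0, -0.52]]]' --gripper 1

```text
time: 1.1
position: [0.3625, -0.1362, 0.2311]
tool_rot: [2.849, 1.324, -0.0]
wrist_force: [0.5, -0.0, -0.4]
gripper_width: 0.0857
gripper_force: 0.0
```

Request:
send_rows --steps '[[[0.75, -0.27, 0.15, 0, 0, -0.52], [0.77, -0.23, 0.15, 0, 0, -0.52], [0.78, -0.19, 0.15, 0, 0, -0.52], [0.79, -0.15, 0.15, 0, 0, -0.52], [0.79, -0.1, 0.15, 0, 0, -0.52], [0.8, -0.06, 0.15, 0, 0, -0.52], [0.8, -0.02, 0.15, 0, 0, -0.52], [0.8, 0.03, 0.15, 0, 0, -0.52], [0, 0, 0, 0, 0, 0], [0, 0, 0, 0, 0, 0]]]'

```text
time: 2.35
position: [0.4959, 0.2217, 0.1587]
tool_rot: [2.497, 1.906, -0.003]
wrist_force: [-0.0, -0.5, -0.9]
gripper_width: 0.0856
gripper_force: 0.0
```

```bash
python3 - <<'E'
from h import *
hd();m=eyes.camera_model("wrist");save("wrist","pics/w1.png")
import pickle;pickle.dump(m,open("m1.pkl","wb"))
for z,pts in((.032,[(.494,.2235),(.468,.1267)]),(.004,[(.506,.22)])):
  for p in pts: print(p,proj("wrist",[*p,z],m))
E
```

```text
t 2.35 p [0.4959 0.2217 0.1587] head 74.7 z [-0.001 -0.002 -1.   ] F [-0.  -0.5 -0.9] T [ 0.01  0.06 -0.01] w 0.0856 gf 0.0 q [ 0.05  0.43 -0.69  1.62  0.29  1.19 -0.96]
(0.494, 0.2235) [277.48844216 200.53148309]
(0.468, 0.1267) [278.18635765 294.86303007]
(0.506, 0.22) [289.86409681 194.13973316]
```

View pics/w1.png

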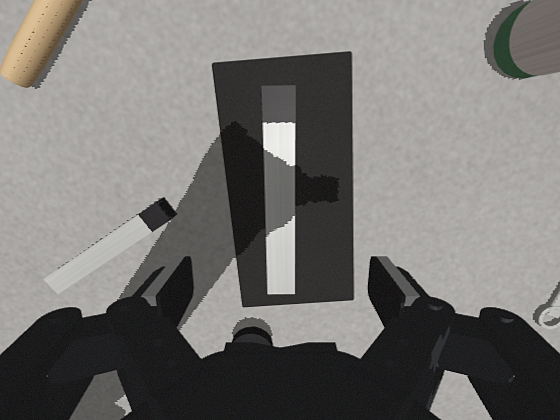

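The wrist view shows the bar well: cap end at row 86 (columns 262–296), mouth at row 295 (columns 267–295), mat corners (213,63), (351,52), (353,299), (244,306).

```bash
python3 - <<'E'
from h import *;import pickle
m=pickle.load(open("m1.pkl","rb"))
c=np.array([onz("w",u,v,.004,m) for u,v in[(213,63),(351,52),(353,299),(244,306)]]);print("mat",c.mean(0).round(4),[np.linalg.norm(c[i]-c[(i+1)%4]).round(3) for i in range(4)])
a=(onz("w",262,86,.032,m)+onz("w",296,86,.032,m))/2;b=(onz("w",267,295,.032,m)+onz("w",295,295,.032,m))/2
e=b-a;print(a,b,"mid",((a+b)/2).round(4),np.linalg.norm(e),np.degrees(np.arctan2(e[1],e[0])))
mid=(a+b)/2
for r in plan([mid[0],mid[1],.009],np.degrees(np.arctan2(-e[1],-e[0])),4):print(r)
E
```

```text
mat [0.5071 0.2198 0.004 ] [np.float64(0.126), np.float64(0.256), np.float64(0.125), np.float64(0.256)]
[0.52183413 0.31943225 0.032     ] [0.47075672 0.1257804  0.032     ] mid [0.4963 0.2226 0.032 ] 0.20027465606497596 -104.77576695908016
[0.01, 0.0, 0.62, 0.0, 0.0, -0.03]
[0.01, 0.0, 0.62, 0.0, 0.0, -0.03]
[0.01, 0.0, 0.62, 0.0, 0.0, -0.03]
[0.01, 0.0, 0.62, 0.0, 0.0, -0.03]
```

Request:
send_rows --steps '[[[0.01, 0, 0.62, 0, 0, -0.03], [0.01, 0, 0.62, 0, 0, -0.03], [0.01, 0, 0.62, 0, 0, 0], [0.01, 0, 0.4, 0, 0, 0], [0, 0, 0.22, 0, 0, 0], [0, 0, 0, 0, 0, 0], [0, 0, 0, 0, 0, 0]]]'

```text
time: 3.28
position: [0.4979, 0.2251, 0.0118]
tool_rot: [2.491, 1.913, 0.004]
wrist_force: [-0.1, 0.5, -0.3]
gripper_width: 0.0852
gripper_force: 0.0
```

Request:
send_rows --steps '[[[0, 0, 0, 0, 0, 0], [0, 0, 0, 0, 0, 0], [0, 0, 0, 0, 0, 0], [0, 0, 0, 0, 0, 0], [0, 0, 0, 0, 0, 0], [0, 0, 0, 0, 0, 0]]]' --gripper -1 --grip_force 80

```text
time: 4.03
position: [0.4973, 0.2253, 0.011]
tool_rot: [2.491, 1.914, 0.002]
wrist_force: [-0.2, 0.6, 5.5]
gripper_width: 0.0265
gripper_force: 81.6
```

```bash
python3 -c "
from h import *
hd()"
```

```text
t 4.03 p [0.4973 0.2253 0.011 ] head 75.09 z [ 0.001  0.    -1.   ] F [-0.2  0.6  5.5] T [-0.02  0.14  0.08] w 0.0265 gf 81.55120611190796 q [-0.02  0.61 -0.6   1.77  0.43  0.89 -1.07]
```

```bash
python3 -c "
from h import *
for r in plan([.4973,.2253,.13],75.1,3):print(r)
for r in plan([.629,.0745,.125],60.6,7,[.4973,.2253,.13],down(75.1)):print(r)"
```

```text
[0.0, 0.0, -0.66, 0.0, 0.0, 0.0]
[0.0, 0.0, -0.66, 0.0, 0.0, 0.0]
[0.0, 0.0, -0.66, 0.0, 0.0, 0.0]
[-0.27, 0.4, 0.01, 0.0, 0.0, 0.35]
[-0.25, 0.4, 0.01, 0.0, 0.0, 0.35]
[-0.24, 0.41, 0.01, 0.0, 0.0, 0.35]
[-0.22, 0.42, 0.01, 0.0, 0.0, 0.35]
[-0.21, 0.43, 0.01, 0.0, 0.0, 0.35]
[-0.19, 0.44, 0.01, 0.0, 0.0, 0.35]
[-0.18, 0.44, 0.01, 0.0, 0.0, 0.35]
```

Request:
send_rows --steps '[[[0, 0, -0.2, 0, 0, 0], [0, 0, -0.5, 0, 0, 0], [0, 0, -0.66, 0, 0, 0], [0, 0, -0.62, 0, 0, 0], [0, 0, 0, 0, 0, 0], [0, 0, 0, 0, 0, 0]]]' --grip_force 100

```text
time: 4.78
position: [0.4957, 0.224, 0.1279]
tool_rot: [-2.491, -1.914, 0.005]
wrist_force: [-0.5, -1.7, -2.7]
gripper_width: 0.0258
gripper_force: 99.1
```

Request:
send_rows --steps '[[[-0.27, 0.4, 0, 0, 0, 0.35], [-0.25, 0.4, 0, 0, 0, 0.35], [-0.24, 0.41, 0, 0, 0, 0.35], [-0.22, 0.42, 0, 0, 0, 0.35], [-0.21, 0.43, 0, 0, 0, 0.35], [-0.19, 0.44, 0, 0, 0, 0.35], [-0.18, 0.44, 0, 0, 0, 0.35], [0, 0, 0, 0, 0, 0], [0, 0, 0, 0, 0, 0]]]'

```text
time: 5.9
position: [0.6275, 0.0737, 0.1289]
tool_rot: [-2.714, -1.578, 0.001]
wrist_force: [0.4, 0.8, -2.2]
gripper_width: 0.0259
gripper_force: 99.0
```

```bash
python3 - <<'E'
from h import *;import pickle
hd();m=eyes.camera_model("wrist");pickle.dump(m,open("m2.pkl","wb"))
a=eyes.get_image("wrist");b=eyes.get_image("top")[190:290,275:425];c=eyes.get_image("scene")[160:260,185:335]
im=np.vstack([cv2.resize(a[120:420,100:460],(720,600))[:, :],])
cv2.imwrite("pics/w2.png",im[:,:,::-1]);cv2.imwrite("pics/ts2.png",cv2.resize(np.hstack([b,c])[:,:,::-1],None,fx=2.66,fy=2.66,interpolation=cv2.INTER_CUBIC))
s=observe();r=R.from_rotvec(s["tool_rot"])
f=lambda p:s["position"]+r.apply(p)
print("mouth px",proj("w",f([-.103,0,-.007]),m),"tip px",proj("w",[.559,-.05,.075],m))
E
```

```text
t 5.9 p [0.6275 0.0737 0.1289] head 60.35 z [-0.001  0.001 -1.   ] F [ 0.4  0.8 -2.2] T [ 0.06  0.06 -0.02] w 0.0259 gf 98.98751735687256 q [ 0.21  0.61 -0.55  1.4   0.32  1.22 -0.9 ]
mouth px [278.38034827 423.74609732] tip px [281.73293009 388.50964469]
```

View pics/w2.png

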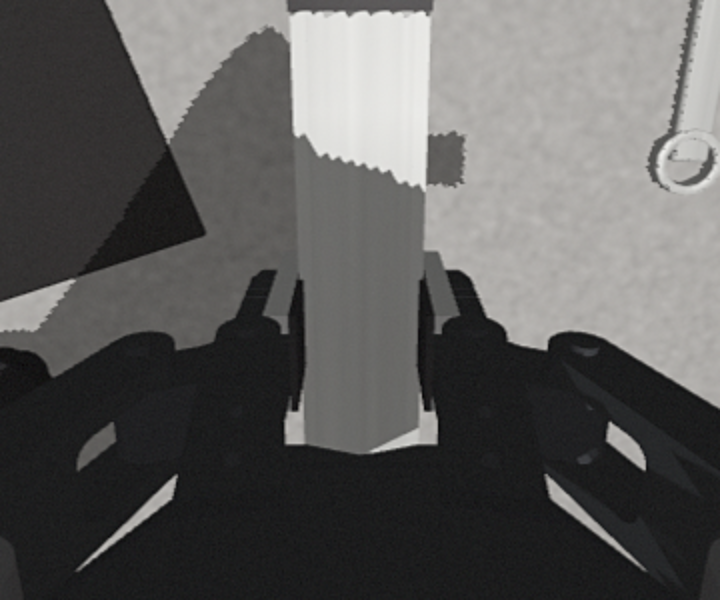

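View pics/ts2.png

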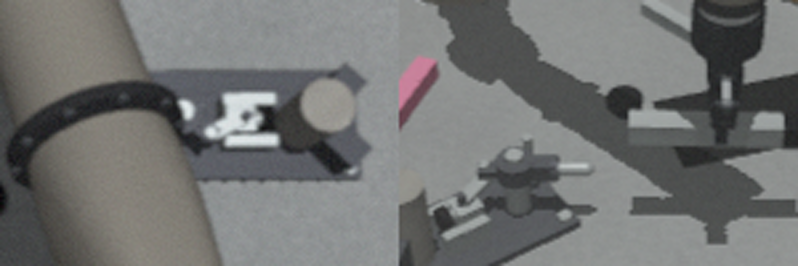

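The wrist view is blocked forward by the hand, and the scene crop shows the rod tip at (593,168) in the crop. I'll shift the hand sideways above the clamp to view the rod with the wrist camera unobstructed.

```bash
python3 - <<'E'
from h import *
for r in plan([.635,-.135,.22],60.35,5):print(r)
s=observe();m=eyes.camera_model("wrist");m=dict(m);P=np.array(m["pose"]).copy();P[:3,3]+=np.array([.635,-.135,.22])-s["position"];m["pose"]=P
for p in([.5174,-.1275,.098],[.559,-.05,.075],[.493,-.102,.088]):print(proj("w",p,m))
E
```

```text
[-0.6, 0.37, -0.3, 0.0, 0.0, 0.01]
[-0.6, 0.37, -0.3, 0.0, 0.0, 0.01]
[-0.6, 0.37, -0.3, 0.0, 0.0, 0.01]
[-0.6, 0.37, -0.3, 0.0, 0.0, 0.01]
[-0.6, 0.37, -0.3, 0.0, 0.0, 0.01]
[170.68934471 254.61614889]
[168.07105746 160.85969288]
[139.3186025  241.00133856]
```

Request:
send_rows --steps '[[[-0.4, 0.25, -0.5, 0, 0, 0], [-0.6, 0.37, -0.5, 0, 0, 0], [-0.6, 0.37, -0.5, 0, 0, 0], [-0.6, 0.37, 0, 0, 0, 0], [-0.6, 0.37, 0, 0, 0, 0], [-0.2, 0.12, 0, 0, 0, 0], [0, 0, 0, 0, 0, 0], [0, 0, 0, 0, 0, 0]]]'

```text
time: 7.05
position: [0.6355, -0.1343, 0.2194]
tool_rot: [-2.71, -1.584, -0.002]
wrist_force: [0.6, 0.3, -2.9]
gripper_width: 0.0258
gripper_force: 99.1
```

```bash
python3 - <<'E'
from h import *;import pickle
hd();m=eyes.camera_model("wrist");pickle.dump(m,open("m3.pkl","wb"))
a=eyes.get_image("wrist")
cv2.imwrite("pics/w3.png",cv2.resize(a[130:330,60:320],None,fx=3,fy=3,interpolation=cv2.INTER_CUBIC)[:,:,::-1])
E
```

```text
t 7.05 p [ 0.6355 -0.1343  0.2194] head 60.62 z [ 0.     0.003 -1.   ] F [ 0.6  0.3 -2.9] T [ 0.02  0.03 -0.  ] w 0.0258 gf 99.06639575958252 q [ 0.49  0.58 -0.54  1.21  0.29  1.43 -0.52]
```

View pics/w3.png

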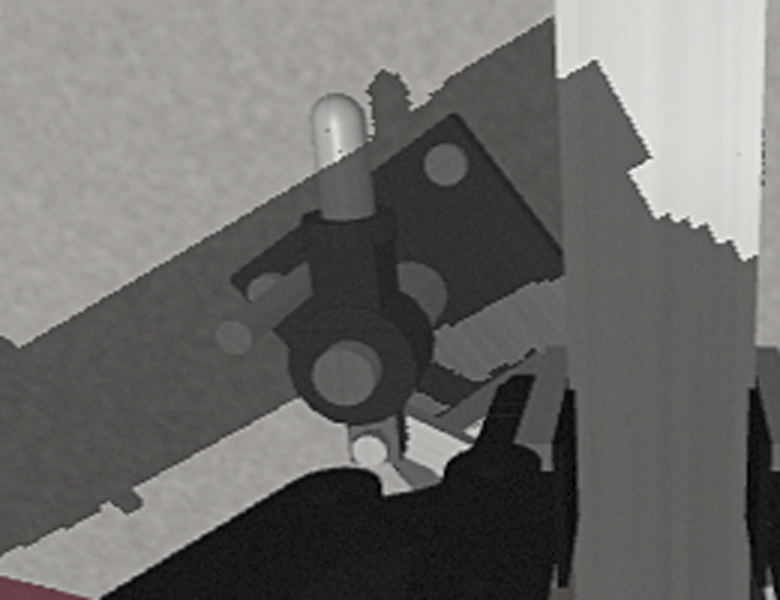

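The wrist crop shows the rod clearly: tip at crop (336,94), rod centre at the collar (347.5,214), pin top (234,336), pivot cap centre (347,370).

```bash
python3 - <<'E'
from h import *;import pickle
m=pickle.load(open("m3.pkl","rb"))
W=lambda x,y,z:onz("w",60+x/3-.33,130+y/3-.33,z,m)
tip=W(336.5,94,.075);t2=W(338,130,.075);b=W(347.5,214,.075);pin=W(234,336,.088)
print(tip,b,np.linalg.norm(tip-b));e=tip-b;h=np.degrees(np.arctan2(e[1],e[0]));e2=t2-b;print("head",h,np.degrees(np.arctan2(e2[1],e2[0])))
u=e/np.linalg.norm(e);piv=b-.05*u;d=pin-piv
print("piv",piv,"cap",[W(347,370,z).round(4) for z in(.09,.098)],"pin",pin,np.linalg.norm(d[:2]),"stop head",np.degrees(np.arctan2(d[1],d[0]))-25.28)
print("width",np.linalg.norm(W(311,130,.075)-W(365,130,.075)))
print("barw angle", [W(x,y,.2265+.0) .round(4).tolist() for x,y in((557,50),(577,500))])
E
```

```text
[ 0.56264314 -0.05117012  0.075     ] [ 0.54292016 -0.0856883   0.075     ] 0.03975550896875431
head 60.257245230637864 61.449828542471465
piv [ 0.51811482 -0.12910138  0.075     ] cap [array([ 0.5187, -0.1291,  0.09  ]), array([ 0.5232, -0.1275,  0.098 ])] pin [ 0.49199936 -0.10109347  0.088     ] 0.03829438953818901 stop head 107.71744578596918
width 0.017568313082119407
barw angle [[0.6515, -0.0749, 0.2265], [0.615, -0.1417, 0.2265]]
```

```bash
python3 - <<'E'
from h import *
for r in plan([.6255,.0603,.1],60.6,5):print(r)
E
```

```text
[0.55, -0.35, 0.4, 0.0, 0.0, 0.0]
[0.55, -0.35, 0.4, 0.0, 0.0, 0.0]
[0.55, -0.35, 0.4, 0.0, 0.0, 0.0]
[0.55, -0.35, 0.4, 0.0, 0.0, 0.0]
[0.55, -0.35, 0.4, 0.0, 0.0, 0.0]
```

Request:
send_rows --steps '[[[0.4, -0.25, 0, 0, 0, 0], [0.7, -0.45, 0, 0, 0, 0], [0.7, -0.45, 0, 0, 0, 0], [0.7, -0.45, 0.6, 0, 0, 0], [0.25, -0.15, 0.7, 0, 0, 0], [0, 0, 0.7, 0, 0, 0], [0, 0, 0.3, 0, 0, 0], [0, 0, 0.1, 0, 0, 0], [0, 0, 0, 0, 0, 0], [0, 0, 0, 0, 0, 0]]]'

```text
time: 8.35
position: [0.627, 0.0576, 0.0773]
tool_rot: [2.715, 1.578, 0.005]
wrist_force: [0.7, 0.7, -2.6]
gripper_width: 0.026
gripper_force: 99.1
```

```bash
python3 - <<'E'
from h import *
hd()
for r in plan([.6255,.0603,.068],60.6,1):print(r)
E
```

```text
t 8.35 p [0.627  0.0576 0.0773] head 60.34 z [ 0.004  0.001 -1.   ] F [ 0.7  0.7 -2.6] T [ 0.   -0.02  0.01] w 0.026 gf 99.08080816268921 q [ 0.23  0.65 -0.54  1.47  0.35  1.11 -0.89]
[0.03, -0.05, 0.15, 0.03, -0.02, -0.04]
```

Request:
send_rows --steps '[[[0.03, -0.05, 0.15, 0.03, -0.02, -0.04], [0, 0, 0, 0, 0, 0], [0, 0, 0, 0, 0, 0]]]'

```text
time: 8.72
position: [0.6237, 0.0606, 0.0662]
tool_rot: [-2.71, -1.585, 0.006]
wrist_force: [0.6, 0.6, -1.4]
gripper_width: 0.0259
gripper_force: 99.1
```

```bash
python3 - <<'E'
from h import *
hd();save("scene","pics/s4.png",(200,180,330,270),6)
s=observe();r=R.from_rotvec(s["tool_rot"]);f=lambda p:s["position"]+r.apply(p)
for n,p in(("mouth",[-.103,0,-.007]),("mouth R top",[-.103,.014,-.021]),("mouth L top",[-.103,-.014,-.021]),("R bot",[-.103,.014,.007]),("cap R top",[.097,.014,-.021]),("cap R bot",[.097,.014,.007])):print(n,((proj("scene",f(p))-[200,180])*6).round())
for p in([.5626,-.0512,.075],[.543,-.0857,.075]):print("rod",((proj("scene",p)-[200,180])*6).round())
E
```

```text
t 8.72 p [0.6237 0.0606 0.0662] head 60.64 z [-0.004 -0.    -1.   ] F [ 0.6  0.6 -1.4] T [ 0.01  0.   -0.03] w 0.0259 gf 99.0782904624939 q [ 0.22  0.66 -0.53  1.48  0.36  1.1  -0.9 ]
mouth [396. 261.]
mouth R top [395. 261.]
mouth L top [397. 222.]
R bot [395. 300.]
cap R top [795. 269.]
cap R bot [789. 308.]
rod [347. 260.]
rod [269. 258.]
```

View pics/s4.png

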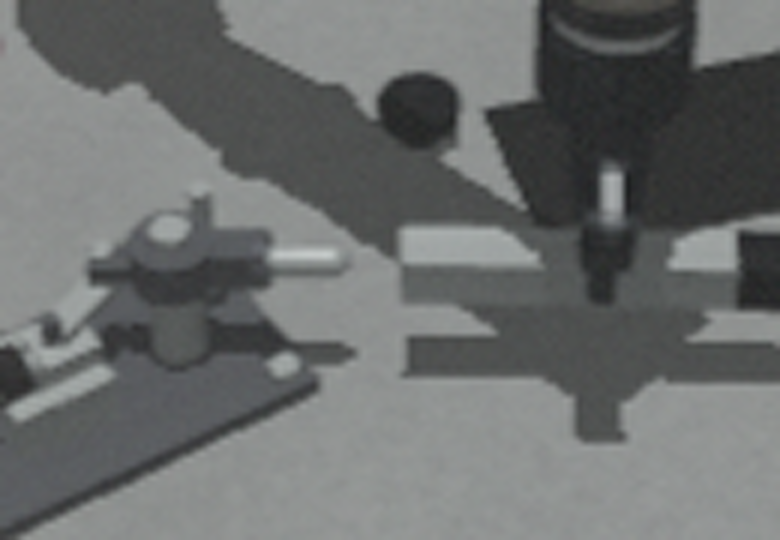

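The scene crop shows the mouth at (400,265) and the rod tip at (348,260). The bar looks about 2–3 mm low or off to its right, so I'll check the reading noise.

Request:
send_rows --steps '[[[0, 0, 0, 0, 0, 0]]]'

```text
time: 8.9
position: [0.624, 0.0605, 0.0664]
tool_rot: [-2.711, -1.585, 0.005]
wrist_force: [-0.0, 0.8, -1.6]
gripper_width: 0.0263
gripper_force: 99.1
```

```bash
python3 - <<'E'
from h import *
for i in range(3): hd();top=eyes.get_image("top")
m=eyes.camera_model("wrist");s=observe();r=R.from_rotvec(s["tool_rot"]);print("cam in tool",r.inv().apply(m["pose"][:3,3]-s["position"]))
E
```

```text
t 8.9 p [0.624  0.0605 0.0664] head 60.61 z [-0.003 -0.    -1.   ] F [-0.   0.8 -1.6] T [-0.03 -0.02  0.03] w 0.0263 gf 99.07786846160889 q [ 0.22  0.66 -0.53  1.48  0.36  1.1  -0.9 ]
t 8.95 p [0.624  0.0605 0.0664] head 60.62 z [-0.003 -0.    -1.   ] F [-0.   0.6 -2.1] T [-0.03 -0.06 -0.01] w 0.0259 gf 99.07809019088745 q [ 0.22  0.66 -0.53  1.48  0.36  1.1  -0.9 ]
t 9.0 p [0.624  0.0605 0.0664] head 60.62 z [-0.004 -0.    -1.   ] F [-0.1 -1.2 -2.3] T [ 0.02  0.01 -0.01] w 0.026 gf 99.07803297042847 q [ 0.22  0.66 -0.53  1.48  0.36  1.1  -0.9 ]
cam in tool [ 0.06803555  0.00031633 -0.14176032]
```

```bash
python3 - <<'E'
from h import *;import pickle
m=pickle.load(open("m2.pkl","rb"));g=cv2.cvtColor(cv2.imread("pics/w2.png"),6).astype(float)
# tool pose then
p=np.array([.6275,.0737,.1289]);r=R.from_rotvec([-2.714,-1.578,.001]);f=lambda q:p+r.apply(q)
for y in(24,40,60,90,110,240):
    d=np.diff(cv2.GaussianBlur(g,(5,1),0)[y]);l=250+np.argmax(np.abs(d[250:330]));R_=380+np.argmax(np.abs(d[380:470]))
    L=100+(l+.5)/2-.25;Rt=100+(R_+.5)/2-.25;v=120+y/2-.25
    # solve z(world) such that width=.028
    zs=np.linspace(.12,.17,501);w=np.array([np.linalg.norm(onz("w",L,v,z,m)-onz("w",Rt,v,z,m)) for z in zs])
    z=zs[np.argmin(abs(w-.028))];c=r.inv().apply((onz("w",L,v,z,m)+onz("w",Rt,v,z,m))/2-p)
    print(y,L,Rt,"top z-TCP",(z-p[2]).round(4),"ctr tool",c.round(4))
b=onz("w",280,126,p[2]+.021,m);print("cap seam tool x if top at 21:",r.inv().apply(b-p),"if 18:",r.inv().apply(onz("w",280,126,p[2]+.018,m)-p))
E
```

```text
24 244.5 315.0 top z-TCP 0.0208 ctr tool [ 0.0662  0.0002 -0.0208]
40 243.0 314.5 top z-TCP 0.0234 ctr tool [ 0.0632 -0.0002 -0.0234]
60 245.0 314.5 top z-TCP 0.0211 ctr tool [ 0.0592  0.0002 -0.0211]
90 245.5 314.0 top z-TCP 0.021 ctr tool [ 0.0532  0.0002 -0.021 ]
110 246.0 313.5 top z-TCP 0.0203 ctr tool [ 0.049   0.0002 -0.0203]
240 248.5 311.5 top z-TCP 0.0194 ctr tool [ 0.0198  0.0003 -0.0194]
cap seam tool x if top at 21: [ 0.06842059  0.00031076 -0.02096328] if 18: [ 0.06842939  0.00031309 -0.01796327]
```

Wrist geometry confirms the bar sits as assumed in the grip. I'll raise it 2 mm and advance along the rod, watching the force.

Request:
send_rows --steps '[[[0, 0, -0.033, 0, 0, 0], [-0.15, 0, 0, 0, 0, 0], [-0.15, 0, 0, 0, 0, 0], [-0.15, 0, 0, 0, 0, 0], [-0.1, 0, 0, 0, 0, 0], [0, 0, 0, 0, 0, 0]]]'

```text
time: 9.8
position: [0.6075, 0.0307, 0.0683]
tool_rot: [-2.712, -1.583, 0.006]
wrist_force: [-0.4, -0.4, -2.2]
gripper_width: 0.0259
gripper_force: 99.1
```

Request:
send_rows --steps '[[[-0.08, 0, 0, 0, 0, 0], [0, 0, 0, 0, 0, 0]]]'

```text
time: 10.05
position: [0.6052, 0.0273, 0.0683]
tool_rot: [-2.711, -1.585, 0.006]
wrist_force: [-0.5, 0.6, -1.7]
gripper_width: 0.0263
gripper_force: 99.1
```

```bash
python3 - <<'E'
from h import *
hd();save("scene","pics/s5.png",(200,180,330,270),6)
E
```

```text
t 10.05 p [0.6052 0.0273 0.0683] head 60.61 z [-0.004 -0.001 -1.   ] F [-0.5  0.6 -1.7] T [ 0.01 -0.03 -0.01] w 0.0263 gf 99.07827615737915 q [ 0.29  0.62 -0.54  1.55  0.35  1.07 -0.85]
```

View pics/s5.png

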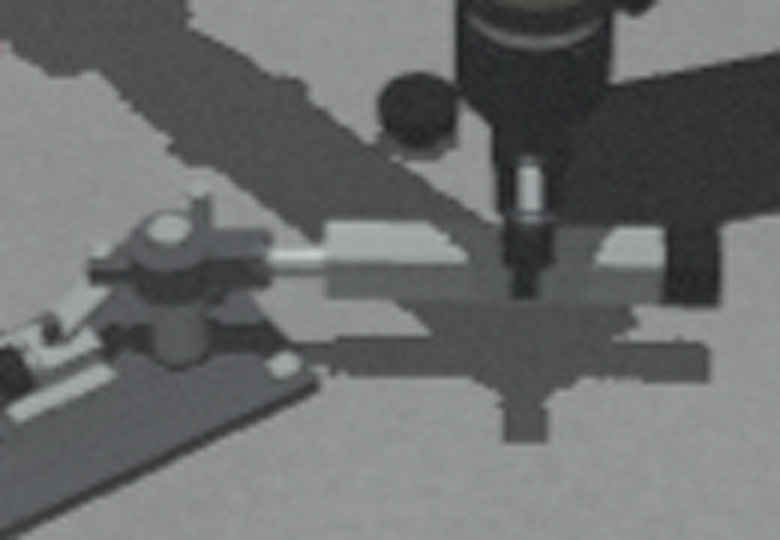

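The mouth is at (326,262), past the tip (348), so the rod is about 11 mm inside with no force. I'll go on to the collar.

Request:
send_rows --steps '[[[-0.1, 0, 0, 0, 0, 0], [-0.1, 0, 0, 0, 0, 0], [-0.1, 0, 0, 0, 0, 0], [-0.06, 0, 0, 0, 0, 0], [0, 0, 0, 0, 0, 0]]]'

```text
time: 10.72
position: [0.5946, 0.0082, 0.0684]
tool_rot: [-2.712, -1.584, 0.006]
wrist_force: [0.6, 0.2, -2.3]
gripper_width: 0.0258
gripper_force: 99.1
```

Request:
send_rows --steps '[[[-0.035, 0, 0, 0, 0, 0], [-0.035, 0, 0, 0, 0, 0], [0, 0, 0, 0, 0, 0]]]'

```text
time: 11.1
position: [0.5926, 0.0049, 0.0684]
tool_rot: [-2.711, -1.584, 0.006]
wrist_force: [0.4, 0.7, -2.7]
gripper_width: 0.0261
gripper_force: 99.1
```

Request:
send_rows --steps '[[[-0.03, 0, 0, 0, 0, 0], [0, 0, 0, 0, 0, 0]]]'

```text
time: 11.35
position: [0.5917, 0.0033, 0.0684]
tool_rot: [-2.711, -1.584, 0.006]
wrist_force: [-1.0, -1.1, -1.2]
gripper_width: 0.026
gripper_force: 99.1
```

Request:
send_rows --steps '[[[-0.025, 0, 0, 0, 0, 0], [0, 0, 0, 0, 0, 0]]]'

```text
time: 11.6
position: [0.5914, 0.0032, 0.0686]
tool_rot: [-2.71, -1.585, 0.003]
wrist_force: [1.3, 1.7, -2.7]
gripper_width: 0.0258
gripper_force: 99.1
```

Request:
send_rows --steps '[[[-0.025, 0, 0, 0, 0, 0], [0, 0, 0, 0, 0, 0]]]'

```text
time: 11.85
position: [0.5913, 0.0031, 0.0689]
tool_rot: [-2.708, -1.586, -0.001]
wrist_force: [2.6, 3.9, -4.0]
gripper_width: 0.0259
gripper_force: 99.0
```

Collar reached (about 5 N axial). Now the swing, in 3° rows about the pivot.

Request:
send_rows --steps '[[[-0.003, -0.132, 0, 0, 0, -0.5], [-0.003, -0.132, 0, 0, 0, -0.5], [-0.003, -0.132, 0, 0, 0, -0.5], [-0.003, -0.132, 0, 0, 0, -0.5], [0, 0, 0, 0, 0, 0]]]'

```text
time: 12.48
position: [0.5676, 0.0147, 0.0707]
tool_rot: [2.525, 1.861, 0.015]
wrist_force: [10.1, 3.7, -5.8]
gripper_width: 0.0258
gripper_force: 99.0
```

```bash
cat >> h.py <<'E'
PIV=np.array([.518,-.129])
def lev():
    s=observe();hd();d=s["position"][:2]-PIV;F=s["wrist_force"][:2];u=d/np.linalg.norm(d);n=np.array([-u[1],u[0]])
    print("R",np.linalg.norm(d).round(4),"ang",np.degrees(np.arctan2(d[1],d[0])).round(2),"Frad",(F@u).round(2),"Ftan",(F@n).round(2),"M about piv",(d[0]*F[1]-d[1]*F[0]+s["ft_torque"][2]).round(3),"rF",(d[0]*F[1]-d[1]*F[0]).round(3))
E
python3 -c "
from h import *
lev()"
```

```text
t 12.47 p [0.5676 0.0147 0.0707] head 72.78 z [ 0.011  0.002 -1.   ] F [10.1  3.7 -5.8] T [ 0.93 -2.29  0.6 ] w 0.0258 gf 98.95301342010498 q [ 0.38  0.56 -0.61  1.67  0.36  1.02 -0.65]
R 0.152 ang 70.95 Frad 6.78 Ftan -8.35 M about piv -0.668 rF -1.269
```

Request:
send_rows --steps '[[[0.01, -0.132, 0.02, 0, 0, -0.5], [0, -0.132, 0.02, 0, 0, -0.5], [-0.003, -0.132, 0, 0, 0, -0.5], [-0.003, -0.132, 0, 0, 0, -0.5], [0, 0, 0, 0, 0, 0]]]'

```text
time: 13.1
position: [0.5412, 0.0216, 0.0703]
tool_rot: [2.31, 2.111, 0.025]
wrist_force: [14.5, 2.4, -3.5]
gripper_width: 0.0262
gripper_force: 99.5
```

```bash
python3 -c "
from h import *
lev()"
```

```text
t 13.1 p [0.5412 0.0216 0.0703] head 84.84 z [ 0.02   0.002 -1.   ] F [14.5  2.4 -3.5] T [ 0.61 -3.19  0.9 ] w 0.0262 gf 99.4754433631897 q [ 0.42  0.52 -0.67  1.75  0.38  0.98 -0.48]
R 0.1524 ang 81.25 Frad 4.59 Ftan -13.94 M about piv -1.221 rF -2.124
```

Request:
send_rows --steps '[[[-0.003, -0.145, 0, 0, 0, -0.45], [-0.003, -0.145, 0, 0, 0, -0.45], [-0.003, -0.145, 0, 0, 0, -0.45], [0, 0, 0, 0, 0, 0]]]'

```text
time: 13.6
position: [0.5159, 0.0238, 0.0705]
tool_rot: [2.152, 2.271, 0.027]
wrist_force: [15.1, 4.5, -4.2]
gripper_width: 0.0259
gripper_force: 99.6
```

```bash
python3 -c "
from h import *
lev()"
```

```text
t 13.6 p [0.5159 0.0238 0.0705] head 93.07 z [ 0.022  0.004 -1.   ] F [15.1  4.5 -4.2] T [ 1.02 -3.34  1.19] w 0.0259 gf 99.62082624435425 q [ 0.47  0.48 -0.72  1.82  0.38  0.96 -0.36]
R 0.1528 ang 90.8 Frad 4.32 Ftan -15.16 M about piv -1.128 rF -2.316
```

Request:
send_rows --steps '[[[-0.003, -0.132, 0, 0, 0, -0.45], [0, -0.1, 0, 0, 0, -0.4], [0, 0, 0, 0, 0, 0]]]'

```text
time: 13.98
position: [0.4977, 0.0231, 0.0697]
tool_rot: [2.054, 2.367, 0.016]
wrist_force: [8.3, 5.3, -0.2]
gripper_width: 0.0259
gripper_force: 100.0
```

```bash
python3 -c "
from h import *
lev()"
```

```text
t 13.97 p [0.4977 0.0231 0.0697] head 98.11 z [ 0.012  0.003 -1.   ] F [ 8.3  5.3 -0.2] T [ 0.99 -1.81  0.73] w 0.0259 gf 100.04449725151062 q [ 0.5   0.46 -0.75  1.86  0.38  0.95 -0.28]
R 0.1535 ang 97.61 Frad 4.2 Ftan -8.96 M about piv -0.646 rF -1.375
```

Request:
send_rows --steps '[[[0, -0.066, 0, 0, 0, -0.35], [0, -0.066, 0, 0, 0, -0.35], [0, 0, 0, 0, 0, 0]]]'

```text
time: 14.35
position: [0.4851, 0.0196, 0.0678]
tool_rot: [1.974, 2.442, 0.001]
wrist_force: [2.4, 1.2, -1.3]
gripper_width: 0.0262
gripper_force: 99.8
```

```bash
python3 -c "
from h import *
lev()"
```

```text
t 14.35 p [0.4851 0.0196 0.0678] head 102.11 z [ 0.002 -0.    -1.   ] F [ 2.4  1.2 -1.3] T [ 0.3  -0.52  0.22] w 0.0262 gf 99.79959726333618 q [ 0.53  0.46 -0.77  1.88  0.39  0.95 -0.21]
R 0.1522 ang 102.47 Frad 0.6 Ftan -2.62 M about piv -0.177 rF -0.398
```

Request:
send_rows --steps '[[[-0.005, -0.05, 0, 0, 0, -0.22], [-0.003, -0.05, 0, 0, 0, -0.22], [0, 0, 0, 0, 0, 0]]]'

```text
time: 14.72
position: [0.475, 0.0165, 0.0656]
tool_rot: [-1.918, -2.482, 0.009]
wrist_force: [-0.7, 0.6, -2.9]
gripper_width: 0.0259
gripper_force: 99.8
```

```bash
python3 -c "
from h import *
lev()"
```

```text
t 14.72 p [0.475  0.0165 0.0656] head 104.62 z [-0.008 -0.001 -1.   ] F [-0.7  0.6 -2.9] T [ 0.17  0.18 -0.02] w 0.0259 gf 99.81813669204712 q [ 0.54  0.45 -0.78  1.9   0.39  0.95 -0.16]
R 0.1517 ang 106.45 Frad 0.83 Ftan 0.53 M about piv 0.056 rF 0.08
```

Request:
send_rows --steps '[[[0, -0.04, -0.02, 0, 0, -0.3], [0, -0.03, -0.015, 0, 0, -0.3], [0, 0, 0, 0, 0, 0]]]'

```text
time: 15.1
position: [0.4715, 0.0154, 0.068]
tool_rot: [-1.839, -2.541, 0.008]
wrist_force: [-2.7, -0.8, -2.7]
gripper_width: 0.0262
gripper_force: 99.7
```

```bash
python3 -c "
from h import *
lev()"
```

```text
t 15.1 p [0.4715 0.0154 0.068 ] head 108.22 z [-0.007 -0.001 -1.   ] F [-2.7 -0.8 -2.7] T [-0.13  0.73 -0.26] w 0.0262 gf 99.73485589027405 q [ 0.56  0.44 -0.8   1.91  0.39  0.96 -0.1 ]
R 0.1517 ang 107.84 Frad 0.1 Ftan 2.83 M about piv 0.169 rF 0.43
```

Request:
send_rows --steps '[[[0, -0.05, 0, 0, 0, -0.1], [0, -0.05, 0, 0, 0, -0.1], [0, 0, 0, 0, 0, 0]]]'

```text
time: 15.48
position: [0.4682, 0.0145, 0.0691]
tool_rot: [-1.813, -2.564, 0.002]
wrist_force: [0.4, -1.0, -3.1]
gripper_width: 0.026
gripper_force: 99.8
```

```bash
python3 -c "
from h import *
lev()"
```

```text
t 15.47 p [0.4682 0.0145 0.0691] head 109.49 z [-0.002 -0.    -1.   ] F [ 0.4 -1.  -3.1] T [ 0.01  0.05 -0.01] w 0.026 gf 99.80222225189209 q [ 0.58  0.43 -0.81  1.92  0.39  0.95 -0.08]
R 0.1519 ang 109.14 Frad -1.11 Ftan -0.08 M about piv -0.018 rF -0.012
```

Request:
send_rows --steps '[[[-0.02, -0.04, 0, 0, 0, -0.1], [0, -0.04, 0, 0, 0, -0.1], [0, 0, 0, 0, 0, 0]]]'

```text
time: 15.85
position: [0.4637, 0.0118, 0.0688]
tool_rot: [-1.785, -2.582, 0.002]
wrist_force: [0.9, 0.8, -2.4]
gripper_width: 0.0261
gripper_force: 99.8
```

```bash
python3 -c "
from h import *
lev()"
```

```text
t 15.85 p [0.4637 0.0118 0.0688] head 110.68 z [-0.002  0.    -1.   ] F [ 0.9  0.8 -2.4] T [ 0.12 -0.22  0.05] w 0.0261 gf 99.808509349823 q [ 0.59  0.43 -0.82  1.93  0.38  0.94 -0.05]
R 0.1509 ang 111.08 Frad 0.38 Ftan -1.12 M about piv -0.121 rF -0.17
```

Request:
send_rows --steps '[[[0, -0.035, 0, 0, 0, -0.06], [0, 0, 0, 0, 0, 0]]]'

```text
time: 16.1
position: [0.4629, 0.0115, 0.0691]
tool_rot: [-1.777, -2.59, -0.001]
wrist_force: [4.4, 1.1, -4.6]
gripper_width: 0.0259
gripper_force: 99.6
```

```bash
python3 -c "
from h import *
lev()"
```

```text
t 16.1 p [0.4629 0.0115 0.0691] head 111.08 z [-0.     0.001 -1.   ] F [ 4.4  1.1 -4.6] T [ 0.46 -0.9   0.27] w 0.0259 gf 99.63036775588989 q [ 0.6   0.43 -0.82  1.94  0.38  0.94 -0.04]
R 0.151 ang 111.42 Frad -0.63 Ftan -4.5 M about piv -0.409 rF -0.68
```

Request:
send_rows --steps '[[[0, -0.035, 0, 0, 0, -0.15], [0, 0, 0, 0, 0, 0]]]'

```text
time: 16.35
position: [0.4616, 0.0112, 0.0694]
tool_rot: [1.757, 2.604, 0.003]
wrist_force: [5.1, 2.9, -4.6]
gripper_width: 0.0259
gripper_force: 99.6
```

```bash
python3 -c "
from h import *
lev()"
```

```text
t 16.35 p [0.4616 0.0112 0.0694] head 112.0 z [ 0.001  0.001 -1.   ] F [ 5.1  2.9 -4.6] T [ 0.59 -1.13  0.39] w 0.0259 gf 99.64803814888 q [ 0.6   0.42 -0.83  1.94  0.38  0.94 -0.03]
R 0.1511 ang 111.93 Frad 0.79 Ftan -5.76 M about piv -0.485 rF -0.871
```

Request:
send_rows --steps '[[[0, -0.035, 0, 0, 0, -0.15], [0, -0.02, 0, 0, 0, -0.1], [0, 0, 0, 0, 0, 0]]]'

```text
time: 16.73
position: [0.4596, 0.0106, 0.0697]
tool_rot: [1.721, 2.626, 0.006]
wrist_force: [6.3, 4.1, -4.2]
gripper_width: 0.0261
gripper_force: 99.6
```

```bash
python3 -c "
from h import *
lev()"
```

```text
t 16.73 p [0.4596 0.0106 0.0697] head 113.53 z [ 0.004  0.003 -1.   ] F [ 6.3  4.1 -4.2] T [ 0.81 -1.35  0.44] w 0.0261 gf 99.64062094688416 q [ 0.61  0.42 -0.84  1.95  0.38  0.93 -0.  ]
R 0.1514 ang 112.71 Frad 1.35 Ftan -7.38 M about piv -0.677 rF -1.117
```

Request:
send_rows --steps '[[[0, -0.04, 0, 0, 0, -0.03], [0, 0, 0, 0, 0, 0]]]'

```text
time: 16.98
position: [0.4589, 0.0104, 0.0701]
tool_rot: [1.714, 2.628, 0.011]
wrist_force: [9.4, 3.4, -6.6]
gripper_width: 0.0262
gripper_force: 99.5
```

```bash
python3 -c "
from h import *
lev()"
```

```text
t 16.98 p [0.4589 0.0104 0.0701] head 113.76 z [ 0.007  0.004 -1.   ] F [ 9.4  3.4 -6.6] T [ 1.13 -1.88  0.57] w 0.0262 gf 99.46109890937805 q [ 0.62  0.42 -0.84  1.95  0.38  0.93  0.01]
R 0.1514 ang 112.97 Frad -0.51 Ftan -10.0 M about piv -0.947 rF -1.514
```

Request:
send_rows --steps '[[[0, -0.04, 0, 0, 0, -0.03], [0, 0, 0, 0, 0, 0]]]'

```text
time: 17.23
position: [0.4584, 0.0102, 0.0705]
tool_rot: [1.707, 2.63, 0.016]
wrist_force: [11.4, 4.8, -8.7]
gripper_width: 0.0266
gripper_force: 99.4
```

```bash
python3 -c "
from h import *
lev()"
```

```text
t 17.23 p [0.4584 0.0102 0.0705] head 114.01 z [ 0.011  0.005 -1.   ] F [11.4  4.8 -8.7] T [ 1.38 -2.43  0.72] w 0.0266 gf 99.36609864234924 q [ 0.63  0.41 -0.84  1.96  0.38  0.93  0.01]
R 0.1514 ang 113.18 Frad -0.06 Ftan -12.39 M about piv -1.152 rF -1.876
```

Request:
send_rows --steps '[[[0, -0.045, 0.015, 0, 0, -0.03], [0, 0, 0, 0, 0, 0]]]'

```text
time: 17.48
position: [0.4579, 0.01, 0.0704]
tool_rot: [1.7, 2.631, 0.021]
wrist_force: [13.8, 5.4, -6.7]
gripper_width: 0.026
gripper_force: 99.6
```

```bash
python3 -c "
from h import *
lev()"
```

```text
t 17.48 p [0.4579 0.01   0.0704] head 114.25 z [ 0.015  0.007 -1.   ] F [13.8  5.4 -6.7] T [ 1.59 -2.92  0.89] w 0.026 gf 99.58033204078674 q [ 0.63  0.41 -0.85  1.96  0.38  0.92  0.02]
R 0.1514 ang 113.38 Frad -0.49 Ftan -14.79 M about piv -1.351 rF -2.24
```

Seated with about 1.35 N m about the pivot. Now I'll unload without dragging the lever back.

Request:
send_rows --steps '[[[0, 0, 0, 0, 0, 0], [0, 0.07, -0.01, 0, 0, 0.1], [0, 0.07, 0, 0, 0, 0.1], [0, 0.04, 0, 0, 0, 0.1], [0, 0, 0, 0, 0, 0]]]'

```text
time: 18.1
position: [0.4607, 0.0113, 0.069]
tool_rot: [-1.751, -2.607, -0.001]
wrist_force: [3.4, 3.6, -2.0]
gripper_width: 0.0259
gripper_force: 100.3
```

```bash
python3 -c "
from h import *
lev()"
```

```text
t 18.1 p [0.4607 0.0113 0.069 ] head 112.25 z [-0.001  0.001 -1.   ] F [ 3.4  3.6 -2. ] T [ 0.66 -1.04  0.45] w 0.0259 gf 100.33378601074219 q [ 0.6   0.42 -0.83  1.94  0.38  0.94 -0.02]
R 0.1515 ang 112.21 Frad 2.06 Ftan -4.55 M about piv -0.243 rF -0.69
```

Request:
send_rows --steps '[[[0, 0.05, 0, 0, 0, 0.15], [0.01, 0.02, 0, 0, 0, 0.1], [0, 0, 0, 0, 0, 0]]]'

```text
time: 18.48
position: [0.4628, 0.012, 0.0682]
tool_rot: [-1.786, -2.581, 0.005]
wrist_force: [2.8, 1.8, -0.4]
gripper_width: 0.0258
gripper_force: 100.2
```

```bash
python3 - <<'E'
from h import *
lev()
a=eyes.get_image("scene")[180:270,190:320];b=eyes.get_image("top")[195:275,290:405]
g=lambda i,k:cv2.resize(i,None,fx=k,fy=k,interpolation=cv2.INTER_CUBIC)
A=g(a,6);B=g(b,4);
cv2.imwrite("pics/s6.png",A[:,:,::-1])
s=observe();r=R.from_rotvec(s["tool_rot"]);f=lambda p:s["position"]+r.apply(p)
for n,p in(("mouth L top",[-.101,-.014,-.021]),("R top",[-.101,.014,-.021]),("R bot",[-.101,.014,.007]),("cap R top",[.099,.014,-.021])):print(n,((proj("scene",f(p))-[190,180])*6).round())
for h in(104,108,112):
  u=np.r_[np.cos(np.radians(h)),np.sin(np.radians(h)),0];print(h,[((proj("scene",np.r_[PIV,.075]+d*u)-[190,180])*6).round() for d in(0,.05,.09)])
E
```

```text
t 18.48 p [0.4628 0.012  0.0682] head 110.65 z [-0.004 -0.001 -1.   ] F [ 2.8  1.8 -0.4] T [ 0.29 -0.71  0.28] w 0.0258 gf 100.24941086769104 q [ 0.59  0.43 -0.82  1.94  0.38  0.94 -0.05]
R 0.1514 ang 111.39 Frad 0.66 Ftan -3.32 M about piv -0.225 rF -0.503
mouth L top [278. 170.]
R top [316. 195.]
R bot [319. 234.]
cap R top [569.  12.]
104 [array([231., 255.]), array([308., 210.]), array([368., 175.])]
108 [array([231., 255.]), array([303., 207.]), array([360., 169.])]
112 [array([231., 255.]), array([299., 204.]), array([351., 164.])]
```

View pics/s6.png

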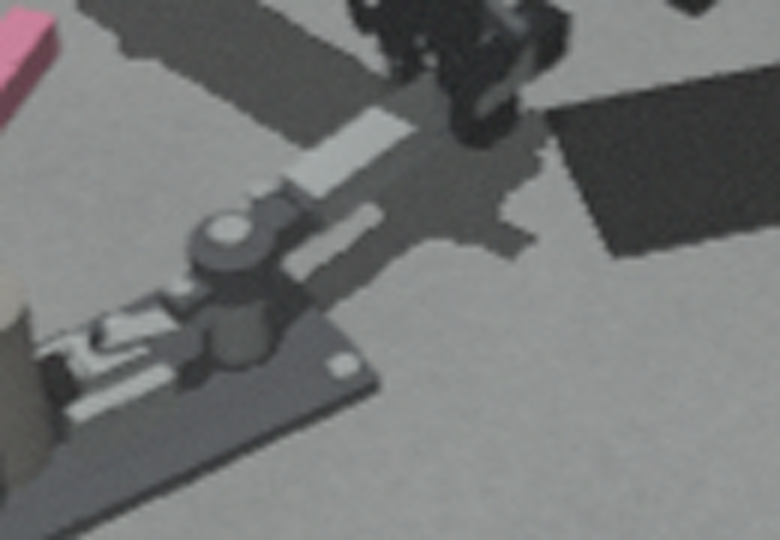

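The bar sits against the collar and the lever arm is beside the pin (pin top near (262,188)). I'll pull off along the rod with only a slight bias toward the stop.

Request:
send_rows --steps '[[[0.05, 0.02, 0, 0, 0, 0.1], [0.12, 0, 0, 0, 0, 0], [0.12, 0, 0, 0, 0, 0], [0, 0, 0, 0, 0, 0]]]'

```text
time: 19.08
position: [0.4567, 0.0304, 0.0681]
tool_rot: [-1.795, -2.572, 0.005]
wrist_force: [1.7, 1.6, -2.9]
gripper_width: 0.0259
gripper_force: 100.2
```

```bash
python3 -c "
from h import *
lev()"
```

```text
t 19.07 p [0.4567 0.0304 0.0681] head 110.16 z [-0.006  0.    -1.   ] F [ 1.7  1.6 -2.9] T [ 0.36 -0.24  0.18] w 0.0259 gf 100.16749620437622 q [ 0.56  0.42 -0.82  1.95  0.38  0.94 -0.1 ]
R 0.1708 ang 111.04 Frad 0.85 Ftan -2.18 M about piv -0.19 rF -0.372
```

Request:
send_rows --steps '[[[0.12, 0.01, 0, 0, 0, 0], [0.12, 0, 0, 0, 0, 0], [0.15, 0, 0, 0, 0, 0], [0.2, 0, 0, 0, 0, 0], [0.2, 0, 0, 0, 0, 0], [0, 0, 0, 0, 0, 0]]]'

```text
time: 19.82
position: [0.4418, 0.0754, 0.0685]
tool_rot: [-1.795, -2.574, 0.003]
wrist_force: [0.6, -0.3, -3.3]
gripper_width: 0.026
gripper_force: 100.1
```

```bash
python3 - <<'E'
from h import *
lev()
p1=[.507-.001*0,.220,.1]
# bar mid is at tool x=-.0015..-.003 ; want bar mid over mat centre, head 79.2 (mat long axis)
h=79.2;o=.002*np.array([np.cos(np.radians(h)),np.sin(np.radians(h))])
s=observe();q=s["position"].copy();q[2]=.1
for r in plan(q,110.2,2):print(r)
for r in plan([.507+o[0],.22+o[1],.1],h,7,q,down(110.2)):print(r)
E
```

```text
t 19.82 p [0.4418 0.0754 0.0685] head 110.23 z [-0.004  0.    -1.   ] F [ 0.6 -0.3 -3.3] T [ 0.01 -0.04  0.03] w 0.026 gf 100.13684391975403 q [ 0.48  0.4  -0.84  1.97  0.37  0.93 -0.2 ]
R 0.2181 ang 110.46 Frad -0.5 Ftan -0.5 M about piv -0.083 rF -0.11
[0.0, 0.0, -0.26, -0.02, -0.01, 0.0]
[0.0, 0.0, -0.26, -0.02, -0.01, 0.0]
[0.27, 0.27, 0.0, 0.0, 0.0, 0.74]
[0.29, 0.25, 0.0, 0.0, 0.0, 0.74]
[0.31, 0.22, 0.0, 0.0, 0.0, 0.74]
[0.33, 0.2, 0.0, 0.0, 0.0, 0.74]
[0.34, 0.17, 0.0, 0.0, 0.0, 0.74]
[0.35, 0.14, 0.0, 0.0, 0.0, 0.74]
[0.36, 0.12, 0.0, 0.0, 0.0, 0.74]
```

Request:
send_rows --steps '[[[0.1, 0, -0.26, -0.02, -0.01, 0], [0, 0, -0.4, -0.02, 0, 0], [0.2, 0.27, 0, 0, 0, 0.74], [0.29, 0.25, 0, 0, 0, 0.74], [0.31, 0.22, 0, 0, 0, 0.74], [0.33, 0.2, 0, 0, 0, 0.74], [0.34, 0.17, 0, 0, 0, 0.74], [0.33, 0.14, 0, 0, 0, 0.74], [0.33, 0.12, 0, 0, 0, 0.74], [0, 0, 0, 0, 0, 0]]]'

```text
time: 21.08
position: [0.5086, 0.2203, 0.1092]
tool_rot: [-2.421, -2.0, -0.005]
wrist_force: [0.7, -0.3, -2.3]
gripper_width: 0.0259
gripper_force: 100.1
```

```bash
python3 - <<'E'
from h import *
hd()
for r in plan([.5074,.222,.03],79.2,3):print(r)
E
```

```text
t 21.07 p [0.5086 0.2203 0.1092] head 79.12 z [ 0.002  0.003 -1.   ] F [ 0.7 -0.3 -2.3] T [-0.1   0.02  0.03] w 0.0259 gf 100.13384699821472 q [ 0.07  0.51 -0.71  1.66  0.36  1.1  -0.93]
[0.01, -0.01, 0.44, 0.0, -0.01, 0.0]
[0.01, -0.01, 0.44, 0.0, -0.01, 0.0]
[0.01, -0.01, 0.44, 0.0, -0.01, 0.0]
```

Request:
send_rows --steps '[[[0.01, -0.01, 0.4, 0, -0.01, 0], [0.01, -0.01, 0.45, 0, -0.01, 0], [0.01, -0.01, 0.4, 0, -0.01, 0], [0, 0, 0.2, 0, 0, 0], [0, 0, 0.05, 0, 0, 0], [0, 0, 0, 0, 0, 0], [0, 0, 0, 0, 0, 0]]]'

```text
time: 21.95
position: [0.5075, 0.2204, 0.019]
tool_rot: [2.422, 1.996, -0.0]
wrist_force: [0.5, 0.8, -2.4]
gripper_width: 0.0262
gripper_force: 100.2
```

Request:
send_rows --steps '[[[0, 0, 0.03, 0, 0, 0], [0, 0, 0.03, 0, 0, 0], [0, 0, 0, 0, 0, 0]]]'

```text
time: 22.32
position: [0.5066, 0.2199, 0.0142]
tool_rot: [2.423, 1.997, -0.004]
wrist_force: [0.5, -0.4, -3.2]
gripper_width: 0.0259
gripper_force: 100.2
```

Request:
send_rows --steps '[[[0, 0, 0.025, 0, 0, 0], [0, 0, 0, 0, 0, 0]]]'

```text
time: 22.58
position: [0.5066, 0.22, 0.0127]
tool_rot: [2.423, 1.997, -0.004]
wrist_force: [0.1, 0.2, -2.3]
gripper_width: 0.0261
gripper_force: 100.2
```

Request:
send_rows --steps '[[[0, 0, 0.025, 0, 0, 0], [0, 0, 0, 0, 0, 0]]]'

```text
time: 22.82
position: [0.5068, 0.2201, 0.0114]
tool_rot: [2.423, 1.996, -0.003]
wrist_force: [0.9, -0.6, -1.9]
gripper_width: 0.0259
gripper_force: 100.2
```

Request:
send_rows --steps '[[[0, 0, 0.02, 0, 0, 0], [0, 0, 0, 0, 0, 0]]]'

```text
time: 23.08
position: [0.5069, 0.2201, 0.0111]
tool_rot: [2.422, 1.996, -0.003]
wrist_force: [-2.0, -2.3, 6.1]
gripper_width: 0.0262
gripper_force: 101.3
```

Request:
send_rows --steps '[[[0, 0, 0.015, 0, 0, 0], [0, 0, 0, 0, 0, 0]]]'

```text
time: 23.32
position: [0.5069, 0.2201, 0.0111]
tool_rot: [2.422, 1.996, -0.003]
wrist_force: [-4.1, -2.8, 10.7]
gripper_width: 0.026
gripper_force: 102.0
```

Request:
send_rows --steps '[[[0, 0, -0.015, 0, 0, 0], [0, 0, 0, 0, 0, 0]]]' --grip_force 20

```text
time: 23.58
position: [0.5069, 0.2201, 0.0111]
tool_rot: [2.422, 1.996, -0.003]
wrist_force: [-3.3, -1.5, 7.8]
gripper_width: 0.0257
gripper_force: 101.2
```

Request:
send_rows --steps '[[[0, 0, 0, 0, 0, 0], [0, 0, 0, 0, 0, 0], [0, 0, 0, 0, 0, 0], [0, 0, 0, 0, 0, 0]]]' --gripper 0.4

```text
time: 24.08
position: [0.5067, 0.2201, 0.0101]
tool_rot: [2.423, 1.997, -0.003]
wrist_force: [-0.7, -1.2, -0.1]
gripper_width: 0.0599
gripper_force: 0.0
```

Request:
send_rows --steps '[[[0, 0, -0.2, 0, 0, 0], [0, 0, -0.5, 0, 0, 0], [0, 0, -0.8, 0, 0, 0], [0, 0, -0.8, 0, 0, 0], [0, 0, -0.3, 0, 0, 0], [0, 0, 0, 0, 0, 0], [0, 0, 0, 0, 0, 0]]]'

```text
time: 24.95
position: [0.5057, 0.2196, 0.1645]
tool_rot: [2.423, 1.997, -0.008]
wrist_force: [0.5, 0.3, 0.5]
gripper_width: 0.0601
gripper_force: 0.0
```

```bash
python3 - <<'E'
from h import *
hd();m=eyes.camera_model("wrist");im=eyes.get_image("wrist").astype(int);g=im.sum(2)/3
cv2.imwrite("pics/fw.png",im[:,:,::-1]);t=eyes.get_image("top");cv2.imwrite("pics/ft.png",t[:,:,::-1])
# bar: bright blob (steel) within the black mat, shadows possible
c=proj("w",[.507,.22,.032],m);print("mat centre px",c)
for v in range(60,330,20):
    row=g[v,200:360];print(v,[int(x) for x in row[::8]])
E
```

```text
t 24.95 p [0.5057 0.2196 0.1645] head 78.98 z [-0.003 -0.005 -1.   ] F [0.5 0.3 0.5] T [ 0.02 -0.01 -0.01] w 0.0601 gf 0.0 q [ 0.08  0.46 -0.73  1.59  0.32  1.22 -0.9 ]
mat centre px [281.30869366 199.16317358]
60 [176, 175, 51, 52, 51, 50, 51, 53, 51, 51, 52, 56, 53, 53, 52, 51, 51, 52, 51, 180]
80 [175, 176, 48, 50, 53, 53, 53, 55, 52, 54, 54, 51, 53, 50, 53, 49, 53, 52, 50, 171]
100 [179, 179, 52, 48, 51, 48, 51, 53, 61, 90, 92, 92, 93, 52, 51, 51, 49, 54, 51, 177]
120 [180, 176, 35, 53, 55, 23, 52, 55, 49, 92, 93, 93, 96, 54, 51, 50, 52, 53, 48, 178]
140 [173, 178, 89, 32, 26, 27, 29, 27, 15, 240, 245, 241, 250, 52, 55, 50, 56, 57, 48, 172]
160 [166, 95, 102, 26, 29, 28, 27, 23, 24, 115, 114, 114, 246, 55, 52, 52, 52, 55, 129, 171]
180 [100, 94, 99, 25, 27, 27, 25, 28, 21, 111, 114, 109, 107, 27, 24, 25, 25, 51, 186, 178]
200 [97, 96, 98, 27, 28, 24, 29, 25, 27, 110, 110, 107, 103, 54, 50, 49, 49, 50, 180, 172]
220 [92, 98, 95, 22, 24, 30, 30, 23, 24, 111, 109, 222, 185, 51, 50, 52, 56, 54, 176, 170]
240 [97, 93, 96, 29, 25, 28, 56, 53, 53, 214, 213, 211, 132, 50, 52, 53, 48, 51, 177, 173]
260 [97, 94, 23, 24, 50, 52, 52, 55, 54, 209, 211, 206, 79, 54, 50, 50, 54, 50, 23, 96]
280 [32, 26, 26, 176, 53, 52, 54, 54, 51, 205, 207, 204, 27, 54, 54, 54, 52, 54, 19, 23]
300 [32, 23, 9, 182, 72, 24, 22, 24, 17, 11, 5, 24, 26, 25, 23, 24, 29, 195, 8, 22]
320 [32, 22, 92, 104, 41, 103, 94, 181, 179, 178, 177, 176, 179, 184, 185, 181, 175, 183, 173, 16][ WARN:0@0.826] global loadsave.cpp:1063 imwrite_ Unsupported depth image for selected encoder is fallbacked to CV_8U.
```

```bash
python3 - <<'E'
from h import *
for n in("top","scene"):
    g=eyes.get_image(n).astype(float).mean(2)
    print(n,[(h,[int(cv2.getRectSubPix(g.astype('float32'),(1,1),tuple(map(float,proj(n,np.r_[PIV+d*np.array([np.cos(np.radians(h)),np.sin(np.radians(h))]),.08]))))[0,0]) for d in(.06,.07,.08,.09,.1)]) for h in range(56,125,4)])
E
```

```text
top [(56, [186, 120, 136, 136, 138]), (60, [187, 93, 137, 137, 138]), (64, [147, 101, 135, 136, 134]), (68, [92, 122, 140, 135, 135]), (72, [88, 129, 136, 140, 136]), (76, [85, 133, 136, 135, 134]), (80, [85, 138, 137, 135, 134]), (84, [89, 136, 136, 134, 133]), (88, [91, 135, 132, 133, 136]), (92, [94, 131, 133, 130, 134]), (96, [98, 134, 133, 132, 136]), (100, [109, 133, 135, 135, 136]), (104, [124, 128, 129, 131, 135]), (108, [171, 167, 160, 120, 133]), (112, [176, 175, 168, 116, 129]), (116, [124, 113, 100, 69, 71]), (120, [59, 67, 64, 62, 66]), (124, [32, 58, 82, 113, 130])]
scene [(56, [137, 141, 145, 143, 141]), (60, [142, 143, 145, 144, 143]), (64, [143, 141, 144, 144, 145]), (68, [144, 141, 144, 143, 144]), (72, [145, 142, 142, 145, 143]), (76, [144, 143, 143, 144, 143]), (80, [143, 144, 142, 146, 144]), (84, [143, 143, 144, 145, 143]), (88, [143, 144, 145, 144, 143]), (92, [143, 145, 144, 144, 145]), (96, [126, 138, 144, 143, 146]), (100, [110, 111, 138, 143, 144]), (104, [134, 128, 126, 143, 143]), (108, [151, 149, 149, 140, 144]), (112, [156, 158, 157, 145, 144]), (116, [149, 146, 143, 144, 143]), (120, [139, 144, 145, 146, 145]), (124, [136, 144, 144, 144, 146])]
```

```bash
python3 -c "
from h import *
print(job.job_done())"
```

```text
the job is handed in; nothing more can be done
None
```

I handed the job in at about 25 s of robot time. The lever was swung past its dead point and seated against the stop with about 1.35 N m. The bar was pulled off and set down gently in the middle of the mat. After release, both fixed cameras put the lever at about 110°, within a couple of degrees of the stop, and the wrist image put the bar centred on the mat. The judge gave no verdict.

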